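Switch on the bench riser's work light from under the lip

TASK

Switch on the work light of the bench riser. Its switch is the wide, bar-shaped key hidden under the overhanging front lip: push it straight up from below until it is fully in, where it stays, and leave the round button next to it alone.

Things in the scene. Friction and masses are not known exactly. Their poses are not given: they have to be found in the camera images.
- riser: Bench riser, fixed: plywood shelf 400 mm wide, 200 mm deep, top 232 mm up, on two steel side panels. Origin on the worktop below the middle of its front lip; x points level from the front into the riser, y left along the lip, z up. The aluminium lip runs the whole width, from 198 to 232 mm up. Nothing else stands under it within 40 mm behind the keys; loose things on the worktop in front are under 20 mm high.
- light_key_bottom (a point): Work light key: grey plastic bar, 44 mm wide (y), 14 mm front to back (x), middle 18 mm behind the lip's front. Point: middle of its rounded lower edge (radius 7 mm about y), 40 mm below the lip when out; moves with it. Axes as the riser's. A finger tilted 30 to 45 degrees, pointing forward and down, clears the lip and meets it with its upper side. A dark steel bar on the lip marks its place.
- light_key (a joint): How far the work light's key is pushed up, in m: 0 to 0.001 at the start (off), 0.008 at its stop (fully in, on). It moves straight up against about 3 N of friction and stays where it is left.
- socket_button_bottom (a point): The socket outlet's button, not to be pressed: grey plastic round, 20 mm in diameter, under the same lip 140 mm to the left or right of the bar-shaped key, as far behind the lip's front and as low. Point: middle of its lower face; moves with it. Axes as the riser's. Moves as easily as the key. A dark steel disc on the lip marks its place.

How it is judged (in metres and radians):
At the end, for the whole second after the job is handed in: The bar-shaped key is pushed up by more than 6 of its 8 mm and stays there, and the round button is still out (pushed less than 3 mm) (value of joint light_key above 0.006 m and distance of socket_button_bottom from where it was at the start of the episode below 0.003 m); the robot touches nothing.
It fails at once if the round button is pushed in by 3 mm or more (distance of socket_button_bottom from where it was at the start of the episode above 0.003 m).
It also fails if it takes over 32 s, if anything falls off the work surface, if the arm or the gripper's body presses on something with over 40 N, if the wrist force passes 120 N, or if a joint passes its speed limit or range.

ROBOT

A 6-joint arm with a two-finger parallel gripper is mounted at the origin on a cart in front of the work surface, level with it; the furniture and walls round the work are solid. World frame = base frame: x ahead of the robot, y to its left, z up, the work surface at z = 0. Lengths are in m, angles in degrees, forces in N, time in s.
With the tool pointing down it reaches from about 0.3 to 0.75 m from the base axis. Payload 8.5 kg.
Tool frame: the origin (TCP) lies midway between the tips of the shut fingers; the grasp point (between the pads) lies 19 mm behind it; z points along the fingers, y is the direction in which the jaws open and shut (so a half turn about z gives the same grasp; the last joint's range is limited). The gripper opens to 85 mm and grips with 20 to 120 N. Pads are 22 mm wide; open, the fingers measure 114 mm over their backs; the gripper's body (76 mm by 85 mm) begins 54 mm behind the grasp point. The pads swing forward as they close: fully open they stand 13 mm farther back than shut.
Start: joints at [61.175, 21.807, 74.336, -0, 83.858, -12.336], TCP at [0.156, 0.527, 0.231] pointing down, gripper open.
Joint ranges: [-178.18, 178.18], [-50.72, 133.34], [12.68, 142.11], [-81.47, 261.47], [9.98, 163.14], [-165.26, 165.26]. Speed limits (degrees/s): [136.94, 136.94, 180, 180, 180, 180].

INTERFACE

Orientations are given as a 3x3 rotation matrix whose columns are the frame's x, y, z axes.
In Python, from rig import status, eyes, env gives the robot as it stands. The module is installed in compiled form; this text tells all that it offers.
- The arm moves only by the tool play_rows, never from a script. Its argument "targets" is text: rows parted by semicolons, each of 5 numbers parted by spaces: the shift along the tool's x, y, z in m, then the turn about the tool's z in rad, then the closure, from 0 (fully open) to 1 (shut). A call has 1 to 5 rows; each row is the pose to reach, as a shift and turn from the pose commanded when the call began, along the tool's axes at that moment; what a row does not reach only later rows make up. A row lasts 1/10 s, in which the tool goes at most 50 mm and 8.59 degrees, less where a joint would pass 70% of its speed; a pose out of reach is approached as far as the arm can. A call with a gripper value outside its range is refused whole. The fingers move at their own pace and stop on an object; "force" is the grip in N (left out, the last holds). Time passes only in rows, so rows that repeat a pose let the fingers close. It gives the time, the measured TCP pose, the force and the opening at its end, in the units of the state.
- status.observe(): the state, without advancing time (a new reading comes with each control period).
- eyes.get_image(name): name is "side" or "top"; returns a dict with "pixels" (480x640x3 uint8, red, green, blue), "range_z" (480x640 float32, m along the optical axis (not along the pixel's ray), 0 where there is no reading), "mtx" (3x3 intrinsics, pixels), "world_to_cam" (4x4, takes a point from world to camera coordinates). Camera axes: x right, y up, looking along -z (the intrinsics and any distortion apply to the point x, -y, -z); pixel columns grow to the right and rows downward; lengths in m; the calibration is good to about 2 mm. A picture is of the moment at which its call begins.
- env.close_job(): hands the job in, once; it reports no verdict.
The state is a dict: "time_s": time; "q": joint angles; "qvel": joint speeds; "joint_efforts": joint torques, N m; "position": TCP position; "tool_rot": TCP orientation; "ft_force": force on the tool from outside, world axes, zero at the start; "wrist_torque": the same for the moment, N m; "grip_width": finger opening in m.
Only numpy, scipy, OpenCV 4.12 (cv2) and the standard library are available. Lean on these libraries where they do the work, as an engineer would, in place of code of your own. Each camera call takes 0.05 s, during which the arm holds its last target.

## Working session

There is one attempt and no reset: what is moved stays moved. The work goes in short steps, Python scripts to look and compute and a tool call to move; the robot and the scene stay as the last step left them, time stands still between calls to the robot, and variables do not carry over. Pictures are saved under pics/ and viewed, and the job is handed in when it is done.

Besides the shell and the picture viewer there is one more tool, called after "Emit:" as a command line: name --argument value ..., lists and objects as JSON in quotes. play_rows: Moves the arm, as the interface text tells. Its arguments: {"type":"object","properties":{"targets":{"type":"string"},"force":{"type":"number"}},"required":["targets"]}

```bash
mkdir -p pics
python3 - <<'E'
from rig import status, eyes
import cv2,numpy as np
s=status.observe()
print(s)
for n in("side","top"):
    d=eyes.get_image(n)
    cv2.imwrite(f"pics/{n}0.png",d["pixels"][:,:,::-1])
    np.savez(f"{n}0.npz",**d)
    print(n,d["mtx"],d["world_to_cam"], [k for k in d])
E
```

```text
{'time_s': 0.0, 'q': array([ 6.11735504e+01,  2.18427583e+01,  7.43864720e+01,  1.62871356e-03,
        8.38579791e+01, -1.23355266e+01]), 'qvel': array([ 0.10004647, -0.0622617 ,  0.08368351,  0.04777972, -0.00607826,
       -0.09866423]), 'joint_efforts': array([ 4.50695343e-04, -4.48473287e+01, -2.31273830e+01, -2.53083053e-04,
        4.78770424e-03,  4.40866586e-06]), 'position': array([0.15596998, 0.52710943, 0.2306851 ]), 'tool_rot': array([[-9.58863714e-01,  2.83865816e-01, -7.58649908e-04],
       [ 2.83866611e-01,  9.58862871e-01, -1.31985314e-03],
       [ 3.52780040e-04, -1.48091466e-03, -9.99998841e-01]]), 'ft_force': array([ 0.03505806,  1.21888431, -0.14440359]), 'wrist_torque': array([ 0.01084089, -0.02856465,  0.044069  ]), 'grip_width': 0.08559853003311055}
side [[518.78465249   0.         321.23123852]
 [  0.         518.78465249 234.12995751]
 [  0.           0.           1.        ]] [[-0.82045453 -0.57169413  0.00449221  0.62891756]
 [ 0.27638264 -0.38974181  0.87847252 -0.21947993]
 [-0.50046678  0.72198833  0.47777177 -0.76587841]
 [ 0.          0.          0.          1.        ]] ['pixels', 'range_z', 'mtx', 'world_to_cam']
top [[623.36477053   0.         334.12617801]
 [  0.         623.36477053 229.77798085]
 [  0.           0.           1.        ]] [[ 0.00763087 -0.9999247  -0.00961109  0.21452779]
 [ 0.98843395  0.0060867   0.15152977 -0.63200364]
 [-0.15145986 -0.01065623  0.98840597 -0.91208956]
 [ 0.          0.          0.          1.        ]] ['pixels', 'range_z', 'mtx', 'world_to_cam']
```

View pics/side0.png

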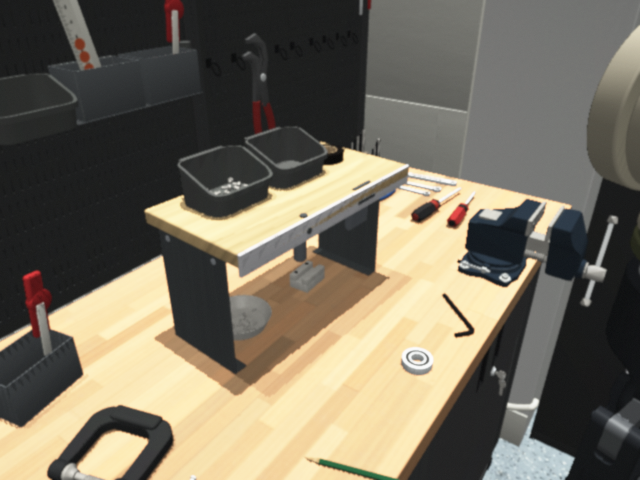

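View pics/top0.png

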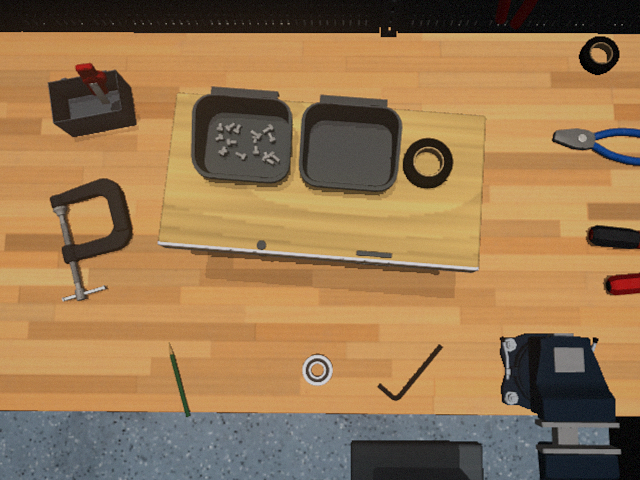

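The side view shows the disc marker at about (304,215), with the round button below it at (300,250). The bar marker is at about (362,185), with the key under it near (355,215). In the top view the disc is at (262,245), the bar at (374,254), and the lip edge runs (159,243) to (477,269).

```bash
cat > h.py <<'E'
import numpy as np,cv2
class C:
    def __init__(s,d):
        s.K=d["mtx"];s.T=d["world_to_cam"];s.R=s.T[:3,:3];s.c=-s.R.T@s.T[:3,3];s.d=d["range_z"];s.im=d["pixels"]
    def ray(s,u,v):
        r=np.array([(u-s.K[0,2])/s.K[0,0],-(v-s.K[1,2])/s.K[1,1],-1]);return s.R.T@r
    def onz(s,u,v,z):
        r=s.ray(u,v);return s.c+r*(z-s.c[2])/r[2]
    def dep(s,u,v): return s.c+s.ray(u,v)*s.d[int(round(v)),int(round(u))]
    def proj(s,p):
        p=s.R@np.asarray(p)+s.T[:3,3];return np.array([s.K[0,0]*p[0]/-p[2]+s.K[0,2],s.K[1,1]*-p[1]/-p[2]+s.K[1,2]])
def load(n): return C(np.load(n))
E
python3 - <<'E'
from h import *
t=load("top0.npz");s=load("side0.npz")
print("cams",t.c,s.c)
g=cv2.cvtColor(t.im,cv2.COLOR_RGB2GRAY)
for n,c in (("t",t),("s",s)): pass
cv2.imwrite("pics/topz.png",cv2.resize(t.im[225:285,150:490,::-1],None,fx=2.3,fy=4,interpolation=cv2.INTER_NEAREST))
cv2.imwrite("pics/sidez.png",cv2.resize(s.im[150:300,230:420,::-1],None,fx=4,fy=4,interpolation=cv2.INTER_CUBIC))
# dark blobs near lip
m=((g<110)&(t.im.max(2)<120)).astype(np.uint8); m[:236]=0;m[262:]=0;m[:,:200]=0;m[:,450:]=0
n,l,st,ce=cv2.connectedComponentsWithStats(m)
for i in range(1,n):
    if st[i,4]>15: print(st[i],ce[i],t.onz(*ce[i],.232))
# front lip edge: depth jump per column
P=[]
for u in range(170,470,6):
    col=t.im[235:285,u].astype(int); z=[t.dep(u,v)[2] for v in range(235,290)]
    v=[235+i for i in range(55) if z[i]>.19]
    zz=max(v); P.append(t.onz(u,zz+.5,.215)); 
    if u%60==20 or u==170: print(u,zz,[round(q,3) for q in z[zz-235-6:zz-235+3]])
E
```

```text
cams [0.48491186 0.20863902 0.99934398] [0.193362   0.82696324 0.55589694]
[257 240   9  10  69] [260.97101449 244.65217391] [0.58324401 0.30765131 0.232     ]
[200 248 166  14 889] [266.19797525 256.1192351 ] [0.56896968 0.30080496 0.232     ]
[356 251  36   7 169] [373.72189349 253.84023669] [0.57267889 0.16768796 0.232     ]
170 247 [np.float64(0.234), np.float64(0.233), np.float64(0.233), np.float64(0.231), np.float64(0.232), np.float64(0.221), np.float64(0.209), np.float64(0.002), np.float64(0.003)]
200 250 [np.float64(0.234), np.float64(0.231), np.float64(0.234), np.float64(0.232), np.float64(0.227), np.float64(0.214), np.float64(0.205), np.float64(0.001), np.float64(0.005)]
260 255 [np.float64(0.231), np.float64(0.233), np.float64(0.233), np.float64(0.232), np.float64(0.222), np.float64(0.219), np.float64(0.217), np.float64(0.001), np.float64(-0.001)]
320 259 [np.float64(0.231), np.float64(0.232), np.float64(0.235), np.float64(0.234), np.float64(0.232), np.float64(0.224), np.float64(0.211), np.float64(0.003), np.float64(0.0)]
380 265 [np.float64(0.235), np.float64(0.231), np.float64(0.229), np.float64(0.232), np.float64(0.224), np.float64(0.215), np.float64(0.213), np.float64(0.001), np.float64(0.0)]
440 269 [np.float64(0.234), np.float64(0.232), np.float64(0.232), np.float64(0.232), np.float64(0.23), np.float64(0.22), np.float64(0.21), np.float64(0.002), np.float64(0.004)]
```

```bash
ls pics
```

```text
side0.png
sidez.png
top0.png
topz.png
```

View pics/topz.png

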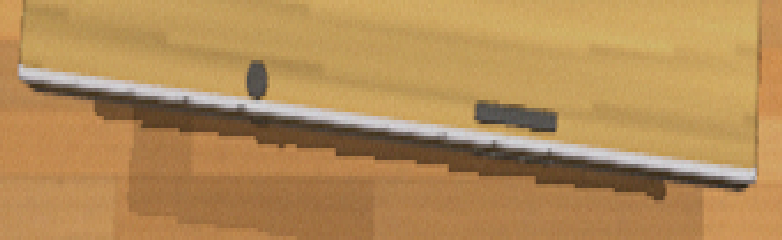

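View pics/sidez.png

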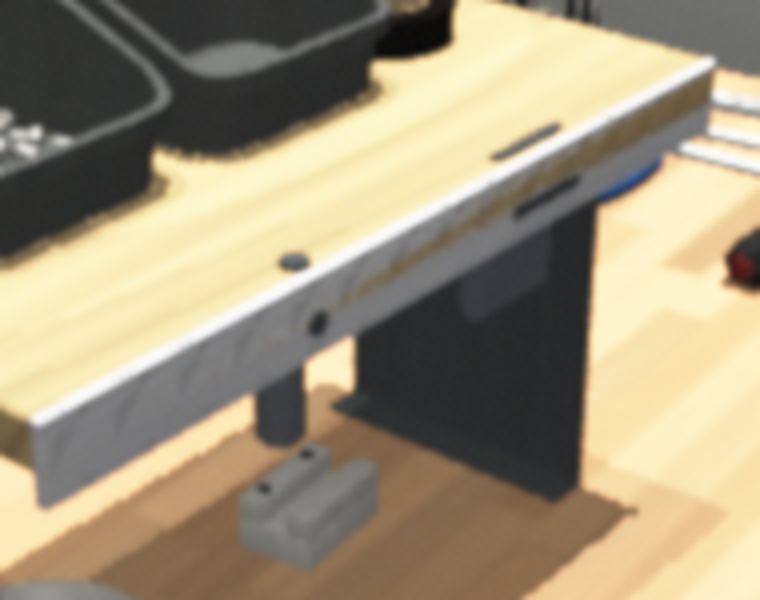

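Run:
```python
from h import *
t=load("top0.npz");s=load("side0.npz")
P=[]
for u in range(170,470,3):
    z=[t.dep(u,v)[2] for v in range(235,290)]
    v=max(235+i for i in range(55) if z[i]>.19)
    P.append(t.onz(u,v+.5,.198)[:2])
P=np.array(P)
vx,vy,x0,y0=cv2.fitLine(P.astype(np.float32),cv2.DIST_HUBER,0,.001,.001).ravel()
if vy<0: vx,vy=-vx,-vy
ey=np.array([vx,vy]);ex=np.array([vy,-vx]);p0=np.array([x0,y0])
print("yaw deg",np.degrees(np.arctan2(ex[1],ex[0])))
for n,p in(("disc",[.58324,.30765]),("bar",[.57268,.16769])):
    d=np.array(p)-p0; print(n,"behind front",d@ex,"along",d@ey)
d=np.array([.57268,.16769])-p0
F=p0+ey*(d@ey); print("front at key",F)
k=F+.018*ex; print("key mid",k); 
im=s.im.copy()[:,:,::-1].copy()
im=cv2.resize(im,None,fx=4,fy=4,interpolation=cv2.INTER_CUBIC)
def pt(o,al,z,c):
    q=F+ex*o+ey*al; u=s.proj([*q,z]); cv2.circle(im,tuple(int(round(a)) for a in (u*4+1.5)),3,c,-1)
for a in(-.022,.022):
    pt(.011,a,.165,(0,0,255));pt(.018,a,.158,(0,255,0));pt(.025,a,.165,(255,0,0));pt(.011,a,.198,(0,0,255)); pt(0,a,.198,(255,0,255));pt(0,a,.232,(255,0,255))
pt(.018,.14,.158,(0,255,0))
for a in(.13,.15): pt(.018,a,.158,(0,255,255))
cv2.imwrite("pics/chk.png",im[600:1200,920:1680])
```

```text
yaw deg -4.265041
disc behind front 0.00967245525700562 along 0.10375191503999391
bar behind front 0.009550563350148113 along -0.03660584509136517
front at key [0.56315589 0.16840028]
key mid [0.58110604 0.16706161]
```

View pics/chk.png

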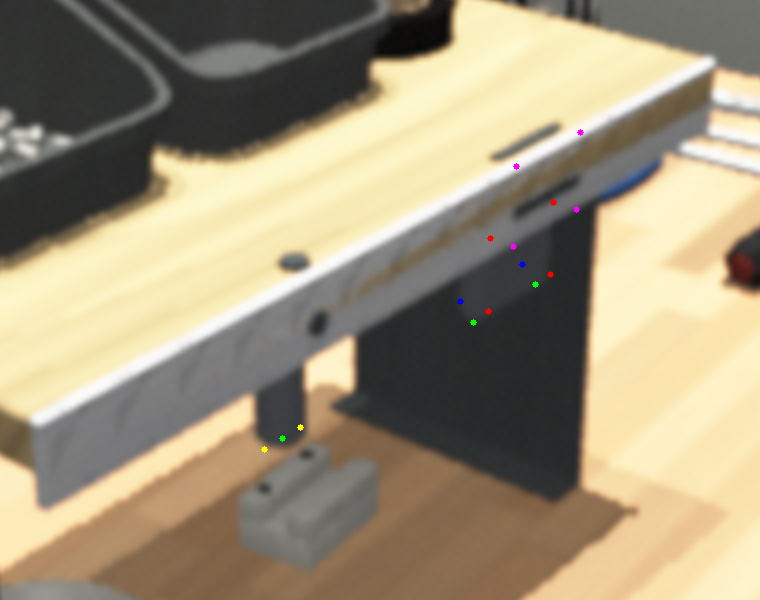

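The predicted key corners and button fall on the image features, so the riser pose is good. The moves only allow yaw with the tool pointing down, so the fingers have no upward-facing surface to use. I'll look at the loose hex key and the pencil as push-up tools.

Run:
```python
from h import *
t=load("top0.npz");s=load("side0.npz")
cv2.imwrite("pics/hx.png",cv2.resize(t.im[325:425,300:460,::-1],None,fx=5,fy=5,interpolation=cv2.INTER_NEAREST))
cv2.imwrite("pics/hs.png",cv2.resize(s.im[280:350,420:500,::-1],None,fx=8,fy=8,interpolation=cv2.INTER_NEAREST))
for n,uv in dict(long=(441,346),corner=(397,399),short=(378,385),pt=(169,344),pb=(188,415),tabedge=(400,412),bearing=(318,370),vise=(505,345),vise2=(505,405)).items():
    p=t.onz(*uv,.003); print(n,p.round(4),"dep",t.dep(*uv).round(3))
g=cv2.cvtColor(t.im,cv2.COLOR_RGB2GRAY)
m=(g<60).astype(np.uint8);m[:335]=0;m[410:]=0;m[:,:365]=0;m[:,455:]=0
ys,xs=np.nonzero(m); print(len(xs))
z=[t.dep(u,v)[2] for u,v in zip(xs,ys)];print("z",np.percentile(z,[10,50,90]))
q=m.copy();ys,xs=np.nonzero(m&(np.arange(640)[None]>400).astype(np.uint8))
W=np.array([t.onz(u,v,.003)[:2] for u,v in zip(xs,ys)])
l=cv2.fitLine(W.astype(np.float32),cv2.DIST_HUBER,0,.001,.001).ravel();print(l,np.degrees(np.arctan2(l[1],l[0])))
d=(W-l[2:])@np.array([-l[1],l[0]]);print("width",np.percentile(d,[2,98]))
```

```text
long [0.4541 0.0502 0.003 ] dep [0.454 0.051 0.011]
corner [0.3727 0.1198 0.003 ] dep [0.373 0.12  0.006]
short [0.3936 0.1492 0.003 ] dep [0.393 0.149 0.001]
pt [0.4538 0.4784 0.003 ] dep [0.454 0.478 0.005]
pb [0.3458 0.4437 0.003 ] dep [0.346 0.443 0.005]
tabedge [0.3532 0.1153 0.003 ] dep [0.353 0.115 0.001]
bearing [0.4156 0.2429 0.003 ] dep [0.416 0.243 0.001]
vise [ 0.4564 -0.05    0.003 ] dep [ 0.457 -0.044  0.028]
vise2 [ 0.3651 -0.0469  0.003 ] dep [ 0.365 -0.048 -0.   ]
368
z [0.00541845 0.00820525 0.01043943]
[ 0.7646256  -0.64447474  0.41703027  0.08325565] -40.126305
width [-0.00299641  0.00333261]
```

View pics/hx.png

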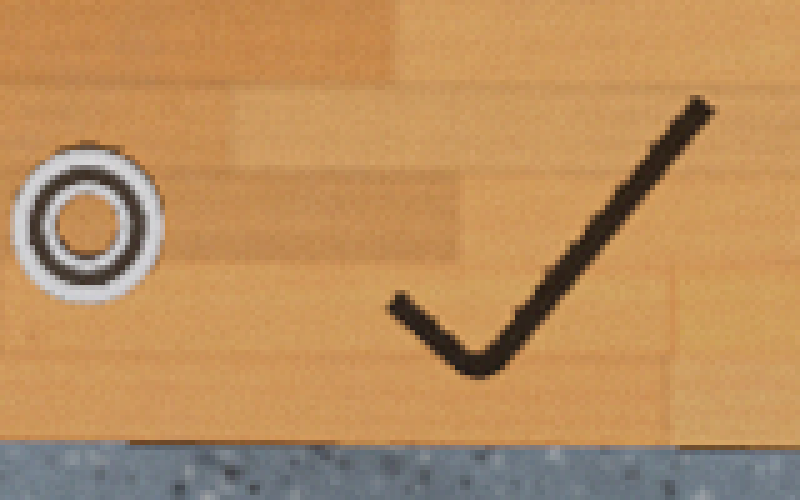

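View pics/hs.png

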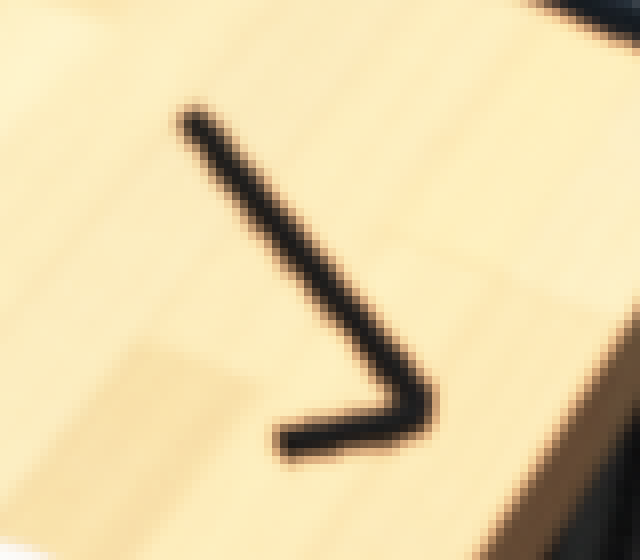

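```bash
cat > go.py <<'E'
import sys,numpy as np
from rig import status
from scipy.spatial.transform import Rotation as Ro
s=status.observe();R=s["tool_rot"];p=s["position"]
x,y,z,yaw=map(float,sys.argv[1:5])
d=R.T@(np.array([x,y,z])-p)
cy=np.degrees(np.arctan2(R[1,0],R[0,0]))
t=-((yaw-cy+180)%360-180)
print("t",s["time_s"].__round__(2),"pos",p.round(4),"yaw",round(cy,2),"shift",d.round(4),"turn",round(np.radians(t),4),"F",s["ft_force"].round(2),"w",round(s["grip_width"],4),"q",s["q"].round(0))
E
python3 go.py .3933 .1032 .10 139.9
```

```text
t 0.1 pos [0.156  0.5272 0.2308] yaw 163.51 shift [-0.3479 -0.339   0.1311] turn 0.4121 F [0.19 0.5  0.59] w 0.0856 q [ 61.  22.  74.  -0.  84. -12.]
```

Emit:
play_rows --targets "-0.348 -0.339 0.131 0.412 0.6;-0.348 -0.339 0.131 0.412 0.6;-0.348 -0.339 0.131 0.412 0.6;-0.348 -0.339 0.131 0.412 0.6;-0.348 -0.339 0.131 0.412 0.6"

```text
time_s: 0.6
position: [0.2744, 0.3151, 0.1657]
tool_rot: [[-0.765, 0.644, 0.0], [0.644, 0.765, -0.0], [-0.0, 0.0, -1.0]]
ft_force: [1.3, 0.4, 0.3]
grip_width: 0.0344
```

```bash
python3 go.py .3933 .1032 .10 139.9
```

```text
t 0.6 pos [0.2744 0.3151 0.1657] yaw 139.93 shift [-0.2274 -0.0856  0.0657] turn 0.0005 F [1.33 0.35 0.28] w 0.0344 q [ 33.  13. 100.  -0.  67. -17.]
```

Emit:
play_rows --targets "-0.227 -0.086 0.066 0 0.6;-0.227 -0.086 0.066 0 0.6;-0.227 -0.086 0.066 0 0.6;-0.227 -0.086 0.066 0 0.6;-0.227 -0.086 0.066 0 0.6"

```text
time_s: 1.1
position: [0.3921, 0.1042, 0.1002]
tool_rot: [[-0.765, 0.644, 0.0], [0.644, 0.765, 0.0], [-0.0, 0.0, -1.0]]
ft_force: [0.2, 1.1, 1.3]
grip_width: 0.0343
```

```bash
python3 go.py .3933 .1032 .03 139.9
```

```text
t 1.1 pos [0.3921 0.1042 0.1002] yaw 139.89 shift [-0.0015 -0.      0.0702] turn -0.0001 F [0.17 1.13 1.26] w 0.0343 q [ -2.  17. 108.   0.  55. -52.]
```

Emit:
play_rows --targets "-0.0015 0 0.04 0 0.6;-0.0015 0 0.07 0 0.6;-0.0015 0 0.07 0 0.6"

```text
time_s: 1.4
position: [0.391, 0.1047, 0.0282]
tool_rot: [[-0.764, 0.645, -0.007], [0.645, 0.764, 0.0], [0.006, -0.004, -1.0]]
ft_force: [-0.1, -0.2, 0.4]
grip_width: 0.0342
```

```bash
cat > snap.py <<'E'
import sys,numpy as np,cv2
from rig import eyes
tag=sys.argv[1]
for n in("side","top"):
    d=eyes.get_image(n);np.savez(f"{n}_{tag}.npz",**d)
    u0,v0,u1,v1=map(int,sys.argv[2:6] if n=="side" else sys.argv[6:10])
    c=d["pixels"][v0:v1,u0:u1,::-1];f=min(780/(u1-u0),580/(v1-v0))
    cv2.imwrite(f"pics/{n}_{tag}.png",cv2.resize(c,None,fx=f,fy=f,interpolation=cv2.INTER_CUBIC))
E
python3 snap.py a 380 200 560 340 320 280 480 420;python3 go.py .3933 .1032 .0 139.9
```

```text
t 1.5 pos [0.3928 0.1053 0.031 ] yaw 139.92 shift [-0.0018 -0.0012  0.031 ] turn 0.0004 F [ 0.11 -0.13 -0.07] w 0.0339 q [ -2.  25. 112.  -0.  43. -52.]
```

View pics/side_a.png

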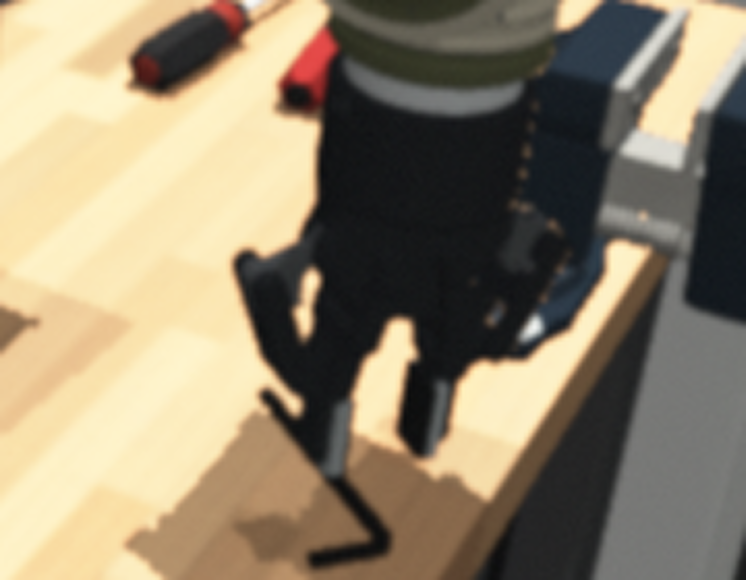

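View pics/top_a.png

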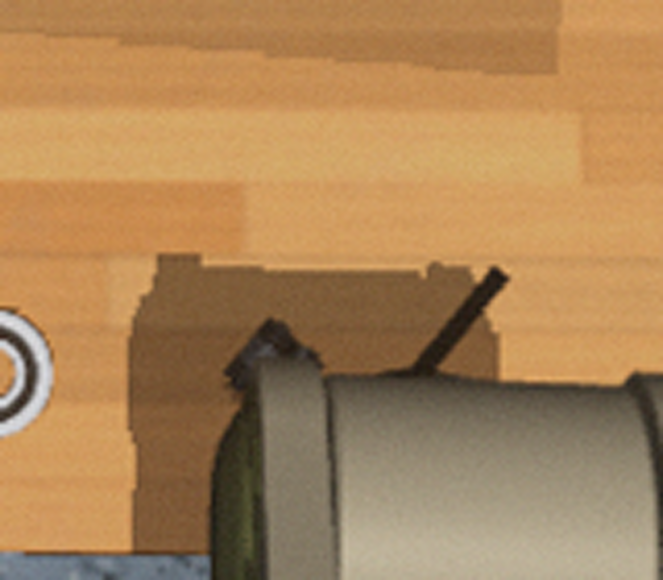

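Run:
```python
from h import *
t=load("top0.npz");a=load("top_a.npz")
H=lambda c:np.array([[c.dep(u,v)[2] for u in range(490,640,15)] for v in range(330,480,12)]).round(2)
print(H(t));print(H(a))
cv2.imwrite("pics/topfull_a.png",a.im[:,:,::-1])
s=load("side_a.npz");cv2.imwrite("pics/sidefull_a.png",s.im[:,:,::-1])
```

```text
[[ 0.    0.    0.    0.    0.    0.    0.    0.    0.    0.  ]
 [ 0.    0.03  0.02  0.08  0.1   0.1   0.1   0.03  0.   -0.  ]
 [ 0.    0.02  0.02  0.07  0.1   0.11  0.11  0.    0.    0.  ]
 [ 0.    0.01  0.03  0.07  0.11  0.11  0.11  0.11 -0.    0.  ]
 [ 0.    0.01  0.03  0.07  0.11  0.11  0.11  0.11  0.    0.  ]
 [ 0.    0.01  0.02  0.06  0.12  0.12  0.13  0.12 -0.    0.  ]
 [ 0.    0.02  0.01  0.06  0.14  0.14  0.14  0.14  0.14  0.  ]
 [-0.    0.   -0.    0.    0.14  0.14  0.14  0.14  0.14  0.  ]
 [-0.86 -0.87 -0.87 -0.86  0.14  0.14  0.14  0.14  0.14 -0.7 ]
 [-0.87 -0.86 -0.87 -0.87 -0.87  0.09 -0.87 -0.86 -0.79 -0.7 ]
 [-0.86 -0.87 -0.87 -0.87  0.14  0.14  0.14  0.14  0.14 -0.71]
 [-0.87 -0.86 -0.87 -0.87  0.14  0.14  0.14  0.14  0.14 -0.71]
 [-0.87 -0.87 -0.87 -0.87  0.14  0.14  0.14  0.14  0.14 -0.72]]
[[ 0.    0.    0.    0.    0.    0.01 -0.    0.    0.    0.  ]
 [ 0.    0.03  0.01  0.07  0.1   0.1   0.11  0.03  0.    0.  ]
 [-0.    0.02  0.03  0.07  0.11  0.11  0.11  0.    0.    0.  ]
 [ 0.    0.01  0.03  0.07  0.11  0.11  0.11  0.11  0.    0.  ]
 [ 0.32  0.01  0.03  0.07  0.11  0.11  0.11  0.11  0.    0.  ]
 [ 0.33  0.01  0.01  0.06  0.12  0.12  0.12  0.12  0.    0.  ]
 [ 0.34  0.01  0.01  0.06  0.14  0.14  0.14  0.14  0.14 -0.  ]
 [ 0.35 -0.    0.    0.    0.14  0.14  0.14  1.    0.14 -0.  ]
 [ 0.36 -0.86 -0.87 -0.87  0.14  0.14  0.14  0.14  0.14 -0.7 ]
 [ 0.37  0.37 -0.87 -0.86 -0.87  0.09 -0.87 -0.87  1.   -0.7 ]
 [ 0.37  0.38 -0.86 -0.86  0.14  0.14  0.14  0.14  0.14 -0.7 ]
 [ 0.38  0.39 -0.88 -0.86  0.14  0.14  0.14  0.14  0.14 -0.71]
 [ 0.39  0.4  -0.86 -0.87  0.14  0.14  0.14  0.14  0.14 -0.71]]
```

View pics/sidefull_a.png

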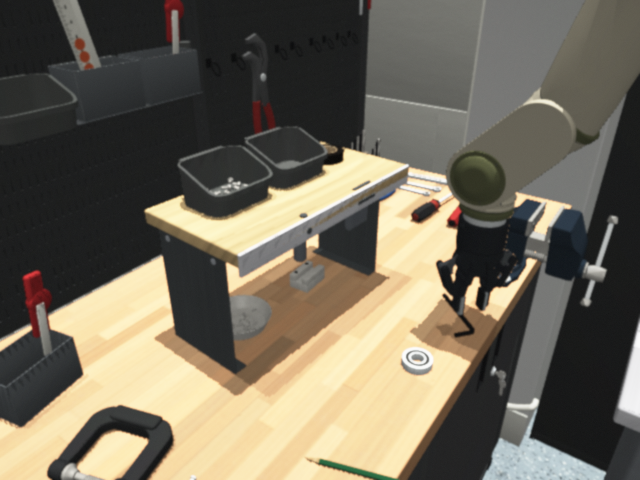

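View pics/topfull_a.png

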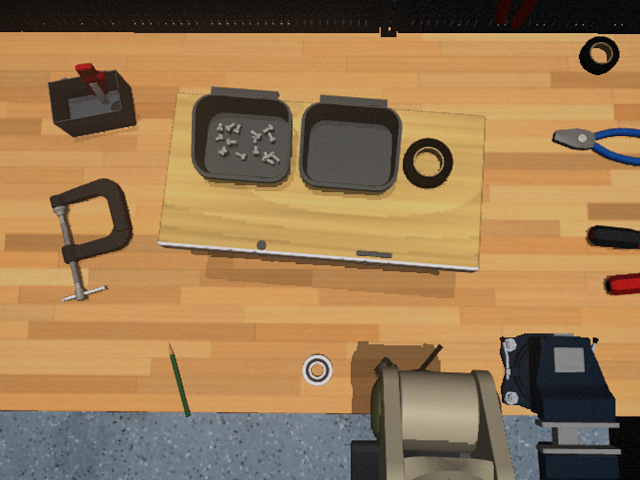

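Emit:
play_rows --targets "-0.001 -0.001 0.015 0 0.6;-0.0015 -0.001 0.024 0 0.6;-0.0015 -0.001 0.028 0 0.6;-0.0015 -0.001 0.028 0 0.6"

```text
time_s: 1.9
position: [0.3934, 0.1036, 0.0029]
tool_rot: [[-0.765, 0.644, 0.0], [0.644, 0.765, -0.0], [-0.0, 0.0, -1.0]]
ft_force: [0.1, -0.0, 0.2]
grip_width: 0.0337
```

```bash
python3 go.py .3933 .1032 .002 139.9
```

```text
t 1.9 pos [0.3934 0.1036 0.0029] yaw 139.93 shift [-0.0002 -0.0003  0.0009] turn 0.0005 F [ 0.13 -0.05  0.15] w 0.0337 q [ -2.  29. 114.  -0.  37. -52.]
```

Emit:
play_rows --targets "0 0 0.002 0 0.9;0 0 0.002 0 1;0 0 0.002 0 1;0 0 0.002 0 1;0 0 0.002 0 1" --force 60

```text
time_s: 2.4
position: [0.3934, 0.1035, 0.001]
tool_rot: [[-0.765, 0.644, 0.001], [0.644, 0.765, 0.0], [-0.0, 0.0, -1.0]]
ft_force: [-0.4, 1.9, 5.5]
grip_width: 0.0043
```

```bash
python3 go.py .3933 .1032 .06 139.9
```

```text
t 2.4 pos [0.3934 0.1035 0.001 ] yaw 139.9 shift [-0.0001 -0.0003 -0.059 ] turn 0.0 F [-0.36  1.95  5.54] w 0.0043 q [ -2.  29. 114.   0.  37. -52.]
```

Emit:
play_rows --targets "0 0 0.002 0 1;0 0 -0.02 0 1;0 0 -0.059 0 1;0 0 -0.059 0 1;0 0 -0.059 0 1" --force 100

```text
time_s: 2.9
position: [0.3934, 0.1034, 0.0599]
tool_rot: [[-0.765, 0.644, 0.001], [0.644, 0.765, -0.0], [-0.001, 0.001, -1.0]]
ft_force: [-0.0, -1.5, -1.0]
grip_width: 0.0024
```

```bash
python3 snap.py b 380 180 560 340 320 280 480 420;python3 go.py .45 .177 .12 175.73
```

```text
t 3.0 pos [0.3927 0.1034 0.0589] yaw 139.9 shift [ 0.0037  0.0931 -0.0612] turn -0.6253 F [-0.37  0.08 -0.38] w 0.0028 q [ -2.  22. 111.  -0.  48. -52.]
```

View pics/side_b.png

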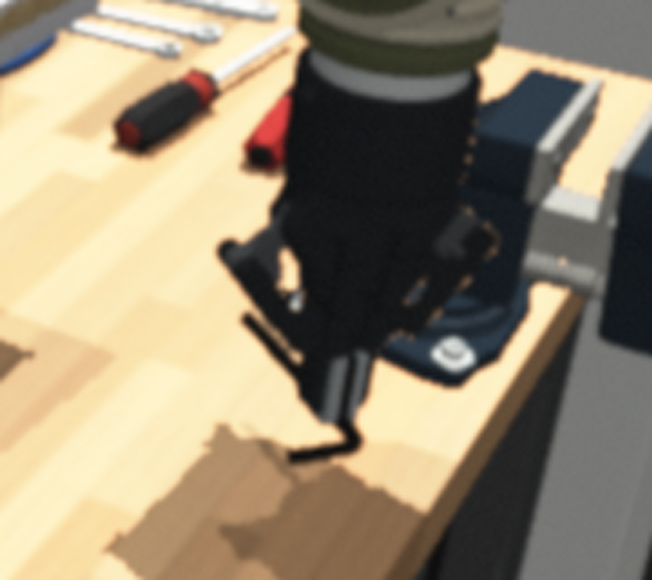

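View pics/top_b.png

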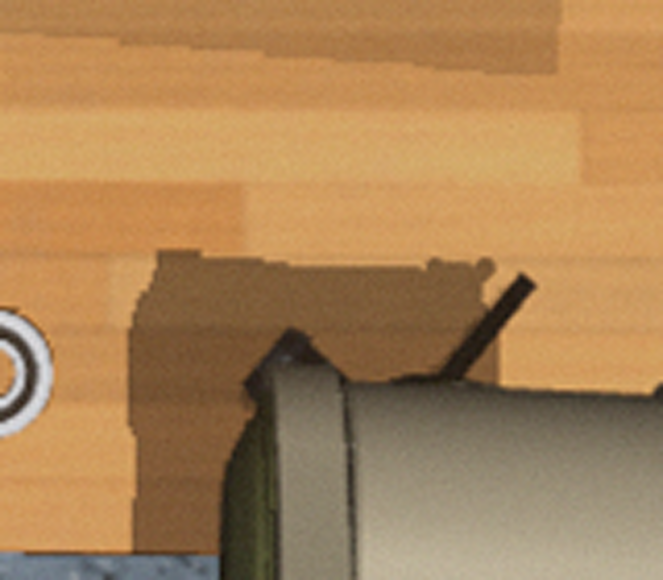

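Run:
```python
from h import *
t=load("top_b.npz");s=load("side_b.npz")
def tri(a,b):
    A,r=[],[]
    M=np.zeros((3,3));v=np.zeros(3)
    for c,p in((t,a),(s,b)):
        d=c.ray(*p);d/=np.linalg.norm(d);Q=np.eye(3)-np.outer(d,d);M+=Q;v+=Q@c.c
    return np.linalg.solve(M,v)
tip=tri((447,348),(447.9,267.4));print("tip tri",tip)
g=cv2.cvtColor(t.im,cv2.COLOR_RGB2GRAY)
for v in range(345,372,3):
  us=[u for u in range(415,455) if g[v,u]<60]
  if us: u=int(np.median(us));print("top",u,v,t.dep(u,v).round(4))
for p in((449,269),(452,272),(456,276),(460,280),(478,301),(477,299),(470,304),(463,306)): print(p,s.dep(*p).round(4))
```

```text
tip tri [0.45408295 0.05124086 0.06202272]
top 445 348 [0.4532 0.0546 0.0668]
top 443 351 [0.4488 0.0575 0.0661]
top 441 354 [0.4444 0.0602 0.0647]
top 438 357 [0.4402 0.0651 0.0669]
top 436 360 [0.4357 0.0678 0.0654]
top 434 363 [0.4315 0.0712 0.0676]
top 431 366 [0.4272 0.0756 0.0676]
top 429 369 [0.4228 0.0785 0.0669]
(449, 269) [0.4498 0.0602 0.0649]
(452, 272) [0.4415 0.067  0.0653]
(456, 276) [0.4314 0.0734 0.0642]
(460, 280) [0.4206 0.0825 0.0649]
(478, 301) [0.3735 0.1255 0.0661]
(477, 299) [0.3766 0.1219 0.0667]
(470, 304) [0.3813 0.1398 0.0655]
(463, 306) [0.3887 0.1505 0.0649]
```

```bash
python3 go.py .4505 .1769 .135 175.73
```

```text
t 3.0 pos [0.3927 0.1034 0.0589] yaw 139.9 shift [ 0.0032  0.0934 -0.0762] turn -0.6253 F [-0.37  0.08 -0.38] w 0.0028 q [ -2.  22. 111.  -0.  48. -52.]
```

Emit:
play_rows --targets "0.001 0.02 -0.015 -0.12 1;0.002 0.04 -0.035 -0.26 1;0.003 0.065 -0.055 -0.4 1;0.003 0.085 -0.07 -0.53 1;0.003 0.0935 -0.076 -0.625 1"

```text
time_s: 3.5
position: [0.4522, 0.178, 0.1356]
tool_rot: [[-0.998, 0.069, 0.0], [0.069, 0.998, 0.0], [-0.0, 0.0, -1.0]]
ft_force: [-0.4, -0.3, -1.0]
grip_width: 0.0024
```

Emit:
play_rows --targets "0 0 0 0 1;0 0 0 0 1"

```text
time_s: 3.7
position: [0.4504, 0.1766, 0.1343]
tool_rot: [[-0.997, 0.077, -0.003], [0.077, 0.997, -0.0], [0.003, -0.001, -1.0]]
ft_force: [0.8, 1.0, -0.9]
grip_width: 0.0023
```

```bash
python3 snap.py c 300 150 540 330 320 230 480 370;python3 go.py .5103 .1724 .135 175.73
```

```text
t 3.8 pos [0.4504 0.1764 0.1346] yaw 175.58 shift [-0.06    0.0006 -0.0006] turn -0.0026 F [-0.07  0.81 -1.35] w 0.0026 q [  7.  21.  93.  -0.  66. -78.]
```

View pics/side_c.png

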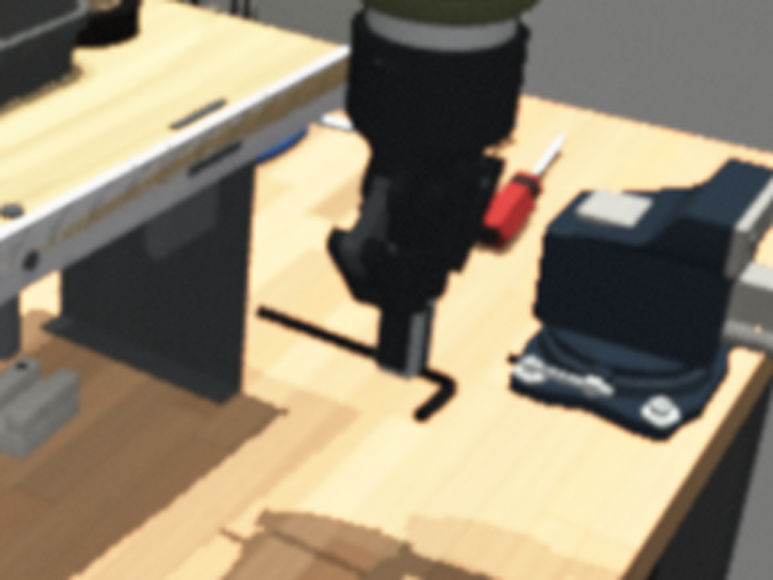

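View pics/top_c.png

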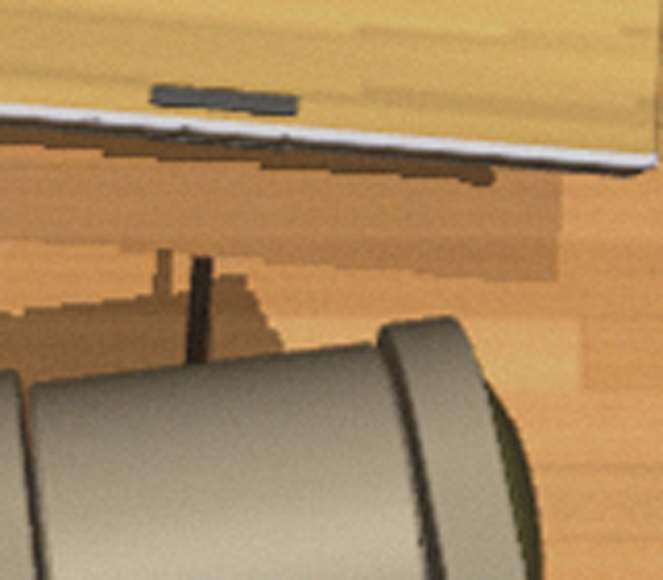

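Emit:
play_rows --targets "-0.015 0 0 0 1;-0.03 0 0 0 1;-0.045 0 0 0 1;-0.06 0 0 -0.002 1;-0.06 0 0 -0.002 1"

```text
time_s: 4.3
position: [0.5118, 0.1716, 0.1348]
tool_rot: [[-0.997, 0.075, -0.001], [0.075, 0.997, -0.0], [0.001, -0.0, -1.0]]
ft_force: [0.5, -0.5, -0.2]
grip_width: 0.0027
```

```bash
python3 snap.py d 300 150 480 290 320 230 480 370;python3 go.py .5103 .1724 .150 175.73
python3 - <<'E'
from h import *
t=load("top_c.npz");print(t.onz(368.8,292.3,.142), t.onz(400,313,.4))
E
```

```text
t 4.4 pos [0.5102 0.1721 0.135 ] yaw 175.76 shift [-0.      0.0003 -0.015 ] turn 0.0005 F [ 0.27  0.18 -0.15] w 0.0027 q [  6.  26.  85.   0.  69. -80.]
[0.52994756 0.16972771 0.142     ] [0.49696571 0.15175707 0.4       ]
```

View pics/side_d.png

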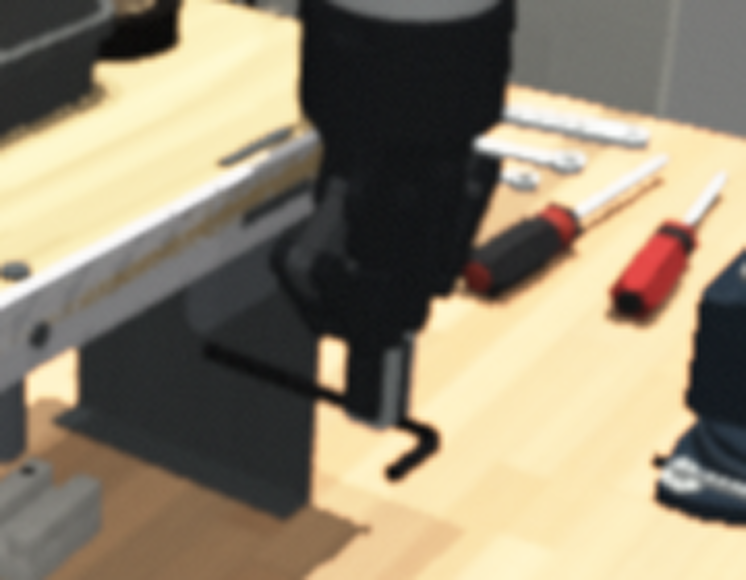

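The hex key's long arm is now under the bar key at about (205,350) in this crop, with the gripper in front of the lip. I'll raise it gently.

Emit:
play_rows --targets "0 0 -0.008 0 1;0 0 -0.013 0 1;0 0 -0.016 0 1;0 0 -0.018 0 1;0 0 -0.02 0 1"

```text
time_s: 4.9
position: [0.5107, 0.1724, 0.1557]
tool_rot: [[-0.997, 0.073, -0.001], [0.073, 0.997, 0.0], [0.001, -0.0, -1.0]]
ft_force: [0.6, -0.6, -2.0]
grip_width: 0.0025
```

Emit:
play_rows --targets "0 0 -0.001 0 1;0 0 -0.002 0 1;0 0 -0.002 0 1"

```text
time_s: 5.2
position: [0.5108, 0.1724, 0.1574]
tool_rot: [[-0.997, 0.073, -0.001], [0.073, 0.997, -0.0], [0.001, -0.0, -1.0]]
ft_force: [-0.3, 0.1, -2.9]
grip_width: 0.0022
```

Emit:
play_rows --targets "0 0 -0.001 0 1;0 0 -0.0015 0 1;0 0 -0.002 0 1;0 0 -0.002 0 1"

```text
time_s: 5.6
position: [0.5109, 0.1724, 0.1596]
tool_rot: [[-0.997, 0.073, -0.0], [0.073, 0.997, -0.0], [0.0, -0.0, -1.0]]
ft_force: [-0.0, 0.5, -2.4]
grip_width: 0.0022
```

Emit:
play_rows --targets "0 0 -0.001 0 1;0 0 -0.0015 0 1;0 0 -0.0015 0 1"

```text
time_s: 5.9
position: [0.511, 0.1724, 0.1612]
tool_rot: [[-0.997, 0.073, 0.0], [0.073, 0.997, -0.0], [-0.0, -0.0, -1.0]]
ft_force: [-0.2, -0.8, -4.0]
grip_width: 0.0023
```

```bash
python3 snap.py e 300 150 480 290 320 230 480 370;python3 go.py .5103 .1724 .160 175.73
```

```text
t 6.0 pos [0.511  0.1724 0.1612] yaw 175.83 shift [ 0.0007 -0.      0.0012] turn 0.0017 F [-0.36 -0.07 -3.52] w 0.0025 q [  6.  24.  83.   0.  73. -80.]
```

View pics/side_e.png

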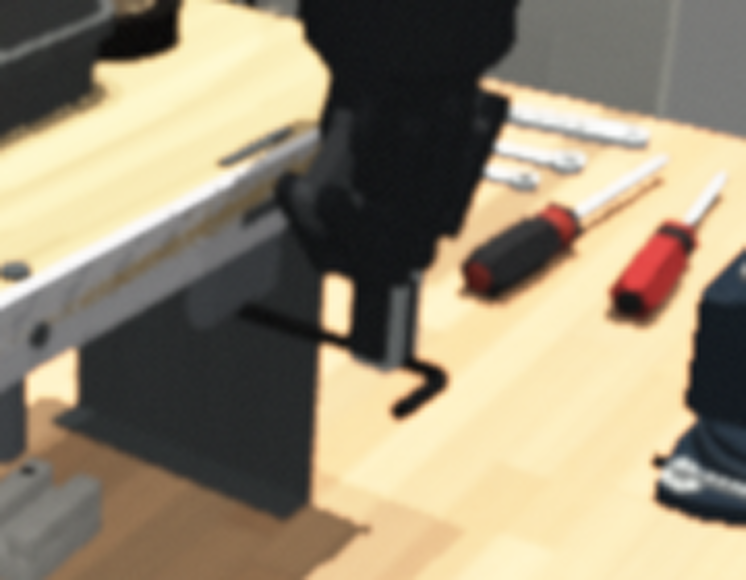

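Run:
```python
from h import *
a=load("side0.npz").im[195:240,335:375];b=load("side_e.npz").im[195:240,335:375]
f=lambda i:cv2.resize(cv2.convertScaleAbs(i[:,:,::-1],alpha=2.2),None,fx=9,fy=9,interpolation=cv2.INTER_NEAREST)
cv2.imwrite("pics/cmp.png",np.hstack([f(a),f(b)]))
```

```text
(no output)
```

View pics/cmp.png

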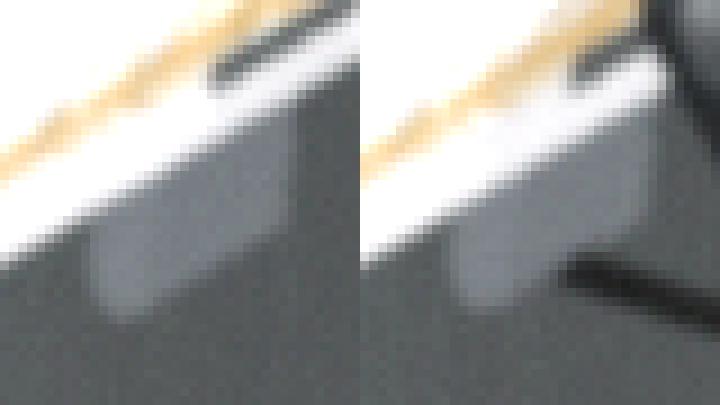

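Emit:
play_rows --targets "0 0 0 0 1;0 0 -0.001 0 1;0 0 -0.002 0 1;0 0 -0.003 0 1;0 0 -0.003 0 1" --force 120

```text
time_s: 6.5
position: [0.5111, 0.1724, 0.1643]
tool_rot: [[-0.997, 0.073, 0.0], [0.073, 0.997, 0.0], [-0.0, 0.0, -1.0]]
ft_force: [-0.7, 0.2, -4.2]
grip_width: 0.0026
```

```bash
cat > cmp.py <<'E'
import sys
from h import *
from rig import eyes
d=eyes.get_image("side");b=C(d)
np.savez(f"side_{sys.argv[1]}.npz",**d)
a=load("side0.npz").im[195:240,335:400];b=b.im[195:240,335:400]
f=lambda i:cv2.resize(cv2.convertScaleAbs(i[:,:,::-1],alpha=2.2),None,fx=6,fy=6,interpolation=cv2.INTER_NEAREST)
cv2.imwrite(f"pics/cmp_{sys.argv[1]}.png",np.hstack([f(a),f(b)]))
# key lower edge in free left columns 350..354, sub-pixel vertical edge
for nm,im in(("0",a),("now",b)):
    g=cv2.GaussianBlur(im.sum(2).astype(np.float32),(3,1),0)/3
    out=[]
    for c in (12,13,14,15,16,17):
        col=g[22:45,c]; hi=np.max(g[28:32,c]);lo=np.median(g[40:45,c]);th=(hi+lo)/2
        k=[i for i in range(8,22) if col[i]>=th>col[i+1]]
        if k: k=k[0];out.append(round(195+22+k+float((col[k]-th)/(col[k]-col[k+1])),2))
        else: out.append(None)
    print(nm,out)
E
python3 cmp.py f; python3 go.py .5103 .1724 .160 175.73
```

```text
0 [229.25, 229.68, 229.61, 229.34, 228.88, 228.25]
now [226.78, 227.26, 227.3, 226.98, 226.39, 225.64]
t 6.55 pos [0.5111 0.1724 0.1642] yaw 175.83 shift [ 0.0008 -0.0001  0.0042] turn 0.0018 F [-1.28 -0.36 -3.02] w 0.0024 q [  6.  24.  82.  -0.  73. -80.]
```

View pics/cmp_f.png

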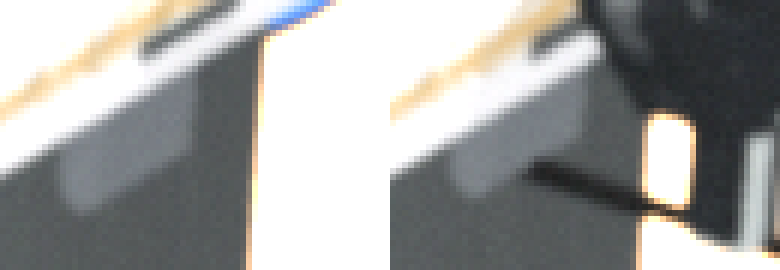

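The key has risen by about 2.4 px, roughly 4.4 mm, so I'll keep raising.

Emit:
play_rows --targets "0 0 -0.001 0 1;0 0 -0.002 0 1;0 0 -0.003 0 1;0 0 -0.0035 0 1;0 0 -0.0035 0 1"

```text
time_s: 7.05
position: [0.511, 0.1724, 0.1677]
tool_rot: [[-0.997, 0.073, 0.0], [0.073, 0.997, 0.0], [-0.0, 0.0, -1.0]]
ft_force: [-0.1, 0.5, -3.6]
grip_width: 0.0024
```

```bash
python3 cmp.py g; python3 go.py .5103 .1724 .160 175.73
```

```text
0 [229.25, 229.68, 229.61, 229.34, 228.88, 228.25]
now [225.29, 225.64, 225.74, 225.51, 225.06, None]
t 7.1 pos [0.511  0.1724 0.1676] yaw 175.83 shift [ 0.0007 -0.      0.0076] turn 0.0017 F [-1.14 -0.71 -3.23] w 0.0021 q [  6.  24.  82.   0.  74. -80.]
```

Emit:
play_rows --targets "0 0 -0.001 0 1;0 0 -0.002 0 1;0 0 -0.0025 0 1;0 0 -0.0025 0 1"

```text
time_s: 7.5
position: [0.5108, 0.1724, 0.17]
tool_rot: [[-0.997, 0.073, -0.001], [0.073, 0.997, -0.0], [0.001, -0.0, -1.0]]
ft_force: [-1.1, -0.0, -6.5]
grip_width: 0.0024
```

```bash
python3 cmp.py i; python3 go.py .5103 .1724 .160 175.73
python3 - <<'E'
from h import *
s=load("side0.npz")
print(s.proj([.575,.189,.158])-s.proj([.575,.189,.166]))
E
```

```text
0 [229.25, 229.68, 229.61, 229.34, 228.88, 228.25]
now [225.28, 225.65, 225.68, 225.43, None, None]
t 7.55 pos [0.5109 0.1724 0.17  ] yaw 175.83 shift [ 0.0005 -0.      0.01  ] turn 0.0018 F [-0.44  0.32 -6.23] w 0.0023 q [  6.  24.  82.   0.  74. -80.]
[-0.16231424  4.36421006]
```

The force has doubled to 6.5 N with no further key motion, so the key is at its stop. I'll lower and back out.

Emit:
play_rows --targets "0 0 -0.002 0 1;0 0 -0.002 0 1;0 0 0.01 0 1;0 0 0.025 0 1;0 0 0.03 0 1"

```text
time_s: 8.05
position: [0.5115, 0.1723, 0.1401]
tool_rot: [[-0.997, 0.073, 0.001], [0.073, 0.997, -0.0], [-0.001, 0.0, -1.0]]
ft_force: [-0.5, 0.2, -0.0]
grip_width: 0.0022
```

Emit:
play_rows --targets "0.015 0 0.002 0 1;0.04 0 0.002 0 1;0.065 0 0.002 0 1;0.09 0 0.002 0 1;0.09 0 0.002 0 1"

```text
time_s: 8.55
position: [0.4196, 0.1793, 0.1392]
tool_rot: [[-0.997, 0.072, 0.001], [0.072, 0.997, 0.0], [-0.001, 0.0, -1.0]]
ft_force: [0.3, 0.6, -1.1]
grip_width: 0.0024
```

```bash
python3 cmp.py j; python3 snap.py k 300 150 540 330 320 230 520 420;python3 go.py .42 .18 .03 175.73
```

```text
0 [229.25, 229.68, 229.61, 229.34, 228.88, 228.25]
now [225.3, 225.6, 225.65, 225.43, None, None]
t 8.7 pos [0.4226 0.179  0.139 ] yaw 175.83 shift [0.003  0.0007 0.109 ] turn 0.0017 F [ 0.49 -0.56  0.34] w 0.0026 q [  8.  18.  97.  -0.  65. -78.]
```

View pics/side_k.png

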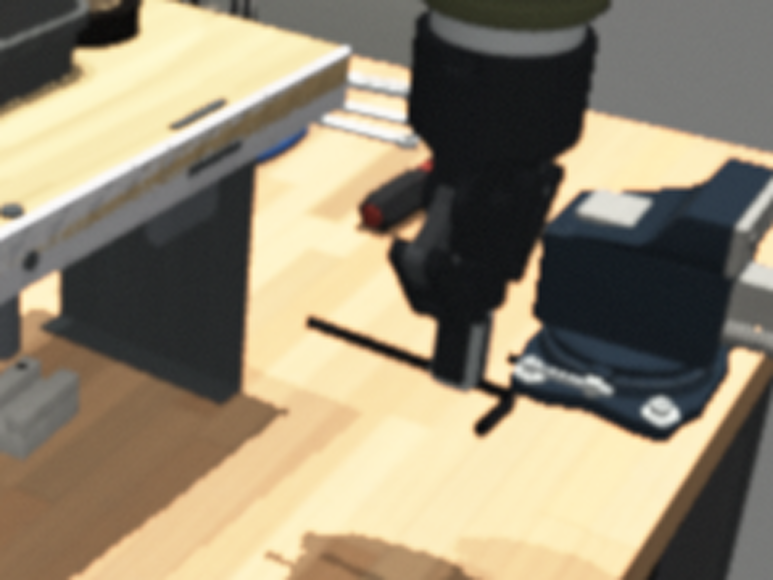

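View pics/top_k.png

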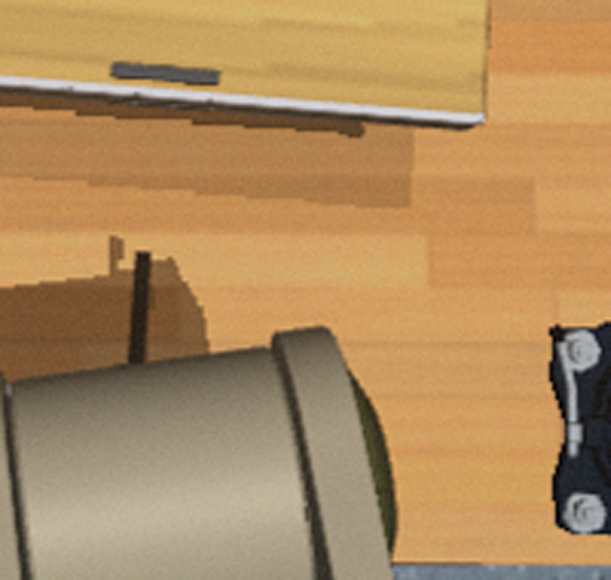

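```bash
python3 go.py .44 .13 .03 175.83
```

```text
t 8.7 pos [0.4226 0.179  0.139 ] yaw 175.83 shift [-0.0206 -0.0477  0.1091] turn -0.0 F [ 0.49 -0.56  0.34] w 0.0026 q [  8.  18.  97.  -0.  65. -78.]
```

Emit:
play_rows --targets "-0.01 -0.024 0.02 0 1;-0.0206 -0.0477 0.05 0 1;-0.0206 -0.0477 0.08 0 1;-0.0206 -0.0477 0.1 0 1;-0.0206 -0.0477 0.109 0 1"

```text
time_s: 9.2
position: [0.439, 0.1294, 0.0277]
tool_rot: [[-0.997, 0.074, -0.001], [0.074, 0.997, -0.0], [0.001, -0.0, -1.0]]
ft_force: [0.2, -0.4, -0.6]
grip_width: 0.0026
```

Emit:
play_rows --targets "0 0 0.006 0 1;0 0 0.012 0 1;0 0 0.017 0 1;0 0 0.019 0 1;0 0 0.019 0 1"

```text
time_s: 9.7
position: [0.4385, 0.1299, 0.0102]
tool_rot: [[-0.997, 0.073, 0.0], [0.073, 0.997, 0.0], [-0.0, 0.0, -1.0]]
ft_force: [0.9, -1.3, -1.2]
grip_width: 0.0024
```

Emit:
play_rows --targets "0 0 0.002 0 1;0 0 0.004 0 1;0 0 0.004 0 1"

```text
time_s: 10.0
position: [0.4383, 0.1299, 0.0061]
tool_rot: [[-0.997, 0.073, -0.0], [0.073, 0.997, -0.0], [0.0, -0.0, -1.0]]
ft_force: [0.0, 0.7, -1.3]
grip_width: 0.0024
```

Emit:
play_rows --targets "0 0 0 0 0.8;0 0 0 0 0.6;0 0 0 0 0.6;0 0 0 0 0.6;0 0 0 0 0.6"

```text
time_s: 10.5
position: [0.4384, 0.1299, 0.0062]
tool_rot: [[-0.997, 0.073, 0.0], [0.073, 0.997, 0.0], [-0.0, 0.0, -1.0]]
ft_force: [-0.0, 0.4, -0.3]
grip_width: 0.0341
```

Emit:
play_rows --targets "0 0 -0.02 0 0.6;0 0 -0.05 0 0.6;0 0 -0.09 0 0.6;0 0 -0.12 0 0.6;0 0 -0.12 0 0.6"

```text
time_s: 11.0
position: [0.44, 0.13, 0.1296]
tool_rot: [[-0.997, 0.072, 0.007], [0.072, 0.997, 0.0], [-0.007, 0.001, -1.0]]
ft_force: [-0.1, 0.4, -0.6]
grip_width: 0.0346
```

```bash
python3 cmp.py l; python3 snap.py m 230 150 560 350 300 230 520 420;python3 go.py .42 .18 .03 175.73
```

```text
0 [229.25, 229.68, 229.61, 229.34, 228.88, 228.25]
now [225.13, 225.59, 225.71, 225.54, None, None]
t 11.15 pos [0.4379 0.1298 0.1255] yaw 175.83 shift [0.0214 0.0487 0.0955] turn 0.0017 F [ 0.29 -0.82  0.2 ] w 0.0339 q [  2.  19.  98.  -0.  62. -84.]
```

View pics/side_m.png

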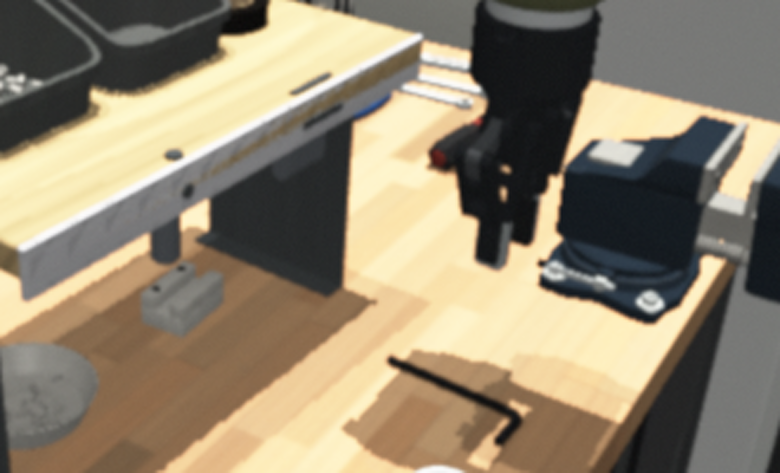

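The picture shows the hex key lying on the worktop at (390,360) to (515,420), and the gripper is free in the air. The bar key is still up at (300,155) and the button is unmoved at (165,250). I'm handing in.

Run:
```python
from rig import env
print(env.close_job())
```

```text
the job is handed in; nothing more can be done
None
```

The work light's key is pushed up to its stop and stays there. I handed the job in at about 11 s of robot time; the hand-in reports no verdict.

**Method:** The moves allow only shifts and a turn about the tool's axis, so I could not tilt a finger as the task suggests. Instead I picked up the loose hex key from the worktop and pushed the bar key up from below with its long arm. I then backed out and laid the hex key flat on the worktop.

**Last checks:**
- **Bar key:** Its lower edge rose about 4 px in the side view, or about 7.3 mm. That fits a full 8 mm if it started up to 1 mm in. The upward force doubled from about 3 N to 6.5 N with no further motion. The key had not dropped after I backed out or after I released the hex key.
- **Round button:** I never went near it, and it looked unmoved in the last picture. I judged this by eye only.
- **Robot:** It ended clear of everything, with wrist force readings at noise level.

**What disagreed:** The hex key turned a few degrees in the grip under load. I had to raise the arm about 10 mm more than planned, so I judged the key's travel from the camera and the force, not from the arm's height.

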